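Set up the bulk-density apparatus for a pour

TASK

Set up the bulk-density apparatus: using the wooden strike-off stick, never the fingers, gently nudge the brass cup along its track until it is fully home against the end stop below the collar, then lay the stick flat on the bench. Next lower the steel hopper into the stand's tapered collar, and then the stopper rod into the hopper, each upright and fully seated and neither of them dropped. Leave the other things on the bench where they are.

Things in the scene. Friction and masses are not known exactly. Their poses are not given: they have to be found in the camera images.
- stand: Fixed stand: grey base plate 120 x 285 mm, top face 15 mm above the bench; 24 mm column at the stand's y = +85 mm; on an arm at the column's top (150 mm high at most) the aluminium collar. Origin on the bench straight under the collar's axis. The plate runs from y = -165 to +120 mm; +y points along the cup track towards the end stop and column.
- track (a point): Middle of the open end of the cup track, on the plate's top face, at the stand's y = -150 mm; axes as the stand's. The track runs between two steel rails 8 mm high and 57 mm apart. The end stop is a rigid steel block 16 mm high, its face at the stand's y = +27 mm: a cup touching it stands with its axis straight under the collar's.
- collar (a point): Centre of the collar's top face, 145 mm above the bench. The collar is an upright tapered seat open at both ends: 62 mm outside diameter, bore 47 mm wide at the top narrowing evenly to 30 mm at 20 mm below it, the same taper as the hopper. A fully seated hopper has its centre 5 mm above this point. Axes as the stand's.
- cup_mid (a point): Centre (half-way up) of the brass measuring cup: straight, 54 mm diameter, 60 mm high, open at the top, about 0.3 kg. It stands on the track 65 to 100 mm short of the end stop and slides with light friction (1 to 3 N). Home, this point is under the collar's axis, 45 mm above the bench.
- cup: The same brass cup; origin at the centre of its underside.
- hopper_mid (a point): Centre (half-way up, on the axis, z up) of the steel hopper, 100 mm high, 0.16 kg, upright in a fixed white block 50 mm high. From below: spout 22 mm diameter, 15 mm long; cone widening to 60 mm over 45 mm; straight cylinder 60 mm diameter (62 at the rim bead), 40 mm long, to the open rim 50 mm above this point. Wall 2.5 mm. Taken by the outside of the cylinder.
- hopper: The same hopper; origin at the centre of the spout's lower end.
- stopper_mid (a point): Centre (half-way up, on the axis, z up) of the stopper rod, 130 mm long, 0.13 kg, upright in a fixed white block 36 mm high. From below: white cone 10 to 34 mm diameter over 28 mm, rod 10 mm diameter, black knob 24 mm diameter from 39 to 65 mm above this point, by which it is taken. Fully seated, this point is 22 mm above the hopper's centre, the knob's underside 11 mm above the rim.
- stopper: The same stopper rod; origin at the centre of its lower tip.
- stick_mid (a point): Centre of the wooden strike-off stick, 200 x 30 x 12 mm, 0.06 kg, lying flat on the bench near the robot side of the stand. Its own y axis runs along its length, x across its width, z up.
- stick: The same stick; origin at the centre of its underside.
- jar_a: Bystander: amber sample jar, 64 mm diameter, 85 mm high; origin under its centre.
- jar_b: Bystander: second amber sample jar, same size.
- beaker: Bystander: glass beaker, 72 mm diameter, 95 mm high; origin under its centre.
- brush: Bystander: small brush lying on the bench left of the robot.
- scoop: Bystander: small steel sample scoop lying on the bench, to the right and near the robot.
- dish: Bystander: white dish, 90 mm diameter, 22 mm high.
- weight: Bystander: brass weight, 38 mm diameter, 45 mm high.
Mind the look-alikes: they are no part of the job. Leave any green look-alike of the hopper alone.

How it is judged:
By the outcome, as a careful person would: the job done as asked, in the order asked, and still so for the second after the job is handed in, with the robot touching nothing.
It also fails if it takes over 72 s, if anything falls off the work surface, if the arm or the gripper's body presses on something with over 40 N, if the wrist force passes 120 N, or if a joint passes its speed limit or range.

ROBOT

A 7-joint arm with a two-finger parallel gripper is mounted at the origin on the work surface. World frame = base frame: x ahead of the robot, y to its left, z up, the work surface at z = 0. Lengths are in m, angles in rad, forces in N, time in s.
With the tool pointing down it reaches from about 0.4 to 0.85 m from the base axis. Payload 10.4 kg.
Tool frame: the origin (TCP) lies at the very end of the fingers, on their centre line; the grasp point (between the pads) lies 19 mm behind it; x points along the fingers, z is the direction in which the jaws open and shut, and the axes are right-handed (so a half turn about x gives the same grasp; the last joint's range is limited). The gripper opens to 85 mm and grips with 20 to 120 N. Pads are 22 mm wide; open, the fingers measure 114 mm over their backs; the gripper's body (76 mm by 85 mm) begins 54 mm behind the grasp point. The pads swing forward as they close: fully open they stand 13 mm farther back than shut.
Start: joints at [-1.124, 0.332, -0.065, 1.46, 0.022, 1.35, -0.088], TCP at [0.283, 0.557, 0.231] pointing down, gripper open.
Joint ranges: [-2.6, 2.6], [-0.5, 2.12], [-1.47, 1.34], [0.16, 2.42], [-1.27, 4.41], [0.06, 2.06], [-2.6, 2.6]. Speed limits (rad/s): [2.22, 2.22, 2.79, 2.79, 3.14, 3.14, 3.14].

INTERFACE

Orientations are given as a unit quaternion [x, y, z, w].
In Python, from workcell import telemetry, viewer, manip, spot_in, mark_of gives the robot as it stands. The module is installed in compiled form; this text tells all that it offers.
- The arm moves only by the shell command python3 -m crank 'ROWS' [FORCE]. ROWS is JSON, a list of rows, each a list of 3 entries, a list of its own where there are three numbers: the closure, from 0 (fully open) to 1 (shut), then the shift along the world's x, y, z in cm, then the turn, a rotation vector about the world's x, y, z in rad. A call has 1 to 12 rows; each row shifts and turns the commanded pose from where the row before left it; what a row does not reach is not made up. A row lasts 1/12 s, in which the tool goes at most 41.7 mm and 7.16 degrees, less where a joint would pass 70% of its speed; a pose out of reach is approached as far as the arm can. A call with a gripper value outside its range is refused whole. The fingers move at their own pace and stop on an object; FORCE is the grip in N (left out, the last holds). Time passes only in rows, so rows that do not move let the fingers close. It gives the time, the measured TCP pose, the force and the opening at its end, in the units of the state.
- telemetry.get_obs(): the state, without advancing time (a new reading comes with each control period).
- viewer.camera(name): name is "scene" or "top"; returns a dict with "frame" (420x560x3 uint8, red, green, blue), "intrinsics" (3x3 intrinsics, pixels), "k1" (the pictures are not rectified: a ray, as slopes to the right and down, at radius r is drawn at 1 + k1 r^2 times it, then the intrinsics apply), "cam_to_world" (4x4, takes a point from camera to world coordinates). Camera axes: x right, y up, looking along -z (the intrinsics and any distortion apply to the point x, -y, -z); pixel columns grow to the right and rows downward; lengths in m; the calibration is good to about 2 mm. A picture is of the moment at which its call begins. There is no depth.
- manip.hand_in(): hands the job in, once; it reports no verdict.
Trained networks look in a picture, given as the dict that the camera call returned (one of the last four; its "shot" number tells which), for a name from the list of things; names that differ only in an ending like _2 or _b are one class to them, and where a whole thing is asked for, a point or a joint stands for the part that bears it (a point fixed in the world has none). Each returns a list of dicts, best first, with "conf" (0 to 1); they miss things now and then, are a little off and sometimes report something else, mostly with a low value. They report only what shows in the picture. A call takes as long as a camera call. They do not tell look-alikes from the thing itself.
- spot_in(thing, picture): "location" ([x, y, z] in m, in the coordinates of the camera as it stood for that picture, good to about 4 mm: the middle of the surface that is visible of it).
- mark_of(thing, picture): "location" ([x, y, z] in m, in the coordinates of the camera as it stood for that picture, good to about 4 mm: a listed point, or the origin of a listed thing).
The state is a dict: "clock": time; "joint_pos": joint angles; "joint_velocities": joint speeds; "tau": joint torques, N m; "position": TCP position; "ee_rot": TCP orientation; "ft_force": force on the tool from outside, world axes, zero at the start; "torque": the same for the moment, N m; "grip_width": opening from 0.0 (shut) to 1.0 (fully open).
Only numpy, scipy, OpenCV 4.12 (cv2) and the standard library are available. Lean on these libraries where they do the work, as an engineer would, in place of code of your own. Each camera call takes 0.05 s, during which the arm holds its last target. There are 200 camera calls.

## Working session

There is one attempt and no reset: what is moved stays moved. The work goes in short steps, Python scripts to look and compute and a shell command to move; the robot and the scene stay as the last step left them, time stands still between calls to the robot, and variables do not carry over. Pictures are saved under pics/ and viewed, about 8 in all and at most 12, crops included, and the job is handed in when it is done.

```bash
mkdir -p pics; cat > h.py <<'E'
import numpy as np, cv2
from workcell import telemetry, viewer, manip, spot_in, mark_of
def w(c,p):
    T=np.array(c["cam_to_world"]); return T[:3,:3]@np.array(p)+T[:3,3]
def proj(c,P):
    T=np.array(c["cam_to_world"]);K=np.array(c["intrinsics"])
    q=T[:3,:3].T@(np.array(P)-T[:3,3]); s=np.array([q[0],-q[1]])/-q[2]
    s=s*(1+c["k1"]*(s@s)); return K[:2,:2]@s+K[:2,2]
def ray(c,uv,z):
    T=np.array(c["cam_to_world"]);K=np.array(c["intrinsics"])
    d=np.linalg.solve(K[:2,:2],np.array(uv)-K[:2,2]); s=d.copy()
    for _ in range(30): s=d/(1+c["k1"]*(s@s))
    v=T[:3,:3]@np.array([s[0],-s[1],-1]); o=T[:3,3]; return o+v*(z-o[2])/v[2]
def save(c,n,crop=None,f=1):
    im=c["frame"][:,:,::-1]
    if crop: a,b,x,y=crop; im=im[b:y,a:x]
    cv2.imwrite("pics/"+n,cv2.resize(im,None,fx=f,fy=f,interpolation=cv2.INTER_CUBIC))
E
python3 - <<'E'
from h import *
for n in("scene","top"):
    c=viewer.camera(n); save(c,n+"0.png",f=1.4)
    print(n,np.round(c["cam_to_world"],2).tolist(),c["k1"],np.round(c["intrinsics"],0).tolist())
    for t in"stand track collar cup_mid cup hopper_mid stopper_mid stick_mid stick".split():
        for d in mark_of(t,c)[:3]:
            P=w(c,d["location"]); print(t,round(d["conf"],2),np.round(P,3),np.round(proj(c,P)).astype(int))
print(telemetry.get_obs())
E
```

```text
scene [[0.63, -0.44, 0.64, 1.19], [0.78, 0.35, -0.53, -0.61], [0.01, 0.83, 0.56, 0.69], [0.0, 0.0, 0.0, 1.0]] -0.10566273310104075 [[441.0, 0.0, 281.0], [0.0, 441.0, 207.0], [0.0, 0.0, 1.0]]
stand 0.8 [ 0.646  0.195 -0.002] [387 229]
stand 0.66 [0.431 0.001 0.001] [279 217]
track 0.85 [0.66  0.044 0.015] [353 249]
collar 0.82 [0.648 0.195 0.144] [396 181]
cup_mid 0.84 [0.652 0.13  0.043] [375 225]
cup 0.88 [0.657 0.126 0.015] [374 236]
hopper_mid 0.85 [ 0.584 -0.481  0.052] [131 324]
hopper_mid 0.76 [ 0.537 -0.233  0.056] [227 257]
hopper_mid 0.31 [ 0.535 -0.236  0.005] [227 274]
stopper_mid 0.72 [ 0.481 -0.392  0.071] [148 268]
stick_mid 0.95 [0.429 0.002 0.005] [279 216]
stick_mid 0.56 [ 0.48  -0.39   0.004] [154 291]
stick 0.86 [0.432 0.002 0.002] [280 217]
top [[0.02, 0.99, -0.16, 0.31], [-1.0, 0.01, -0.02, -0.05], [-0.02, 0.16, 0.99, 1.14], [0.0, 0.0, 0.0, 1.0]] -0.029704734263095927 [[384.0, 0.0, 283.0], [0.0, 384.0, 210.0], [0.0, 0.0, 1.0]]
stand 0.88 [ 0.647  0.193 -0.001] [212 163]
stand 0.53 [0.66  0.046 0.009] [259 158]
track 0.22 [0.302 0.21  0.002] [200 275]
collar 0.81 
[... 363 characters left out ...]
.0, 'joint_pos': array([-1.12360946,  0.33219925, -0.06467876,  1.4600396 ,  0.0216057 ,
        1.34990967, -0.08852401]), 'joint_velocities': array([ 9.35946189e-05,  2.62299187e-04,  7.78997023e-04, -5.44710056e-04,
       -3.61179782e-04,  1.53445850e-03, -9.01573326e-04]), 'tau': array([-4.28588046e-04, -6.25243664e+01,  4.84339020e-02, -3.91832471e+01,
        1.63004809e-02,  1.72353408e-03, -3.64823734e-06]), 'position': array([0.2829513 , 0.55733321, 0.23136681]), 'ee_rot': array([-0.36985869,  0.60260716,  0.36991649,  0.60268645]), 'ft_force': array([ 0.71319769, -0.39459796, -1.26016109]), 'torque': array([-0.05937483, -0.06823431, -0.01897307]), 'grip_width': 0.9982001172809737}
```

View pics/scene0.png

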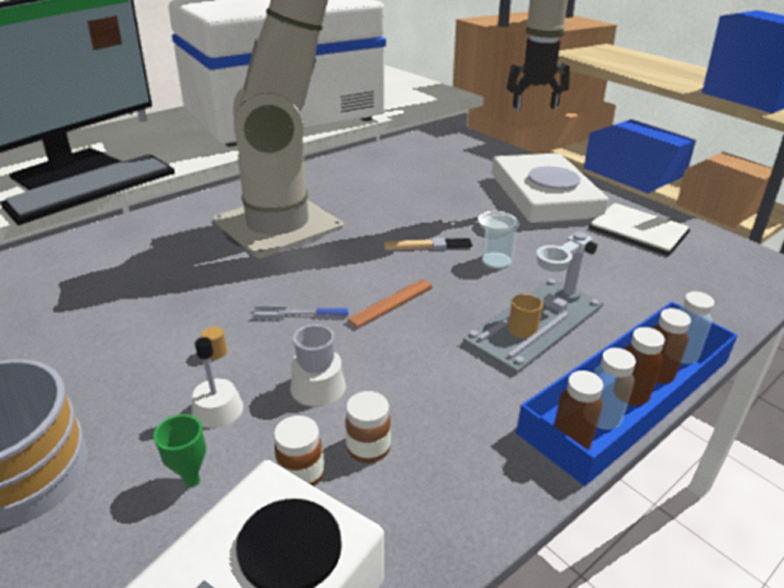

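View pics/top0.png

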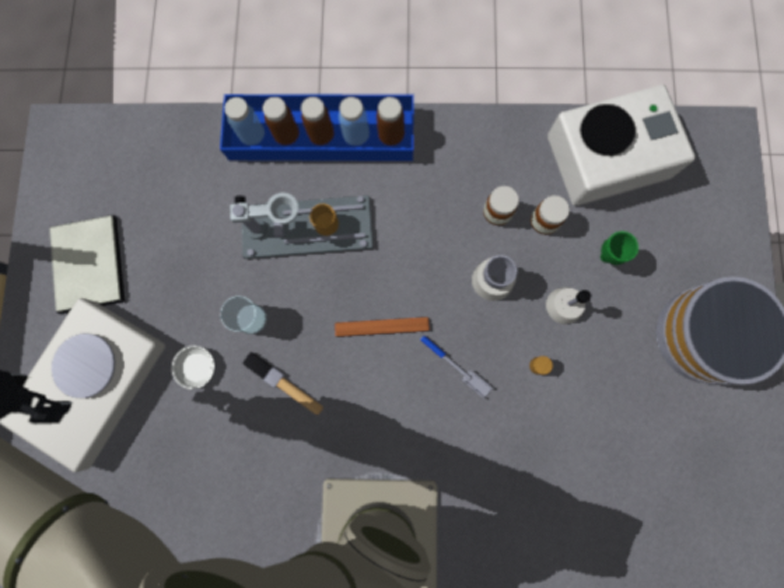

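Scene: the steel hopper is in its white block at zoomed px (314,350), the green look-alike at (180,450). The stopper is at (205,350), the stick at (390,303), the cup at (525,315) and the collar at (553,257). The stick could be confused with the brush (430,243) or the scoop handle (320,312). The brass weight (213,342) could pass for the cup. I choose the steel hopper, the long orange-brown stick and the cup on the track.

```bash
python3 - <<'E'
from h import *
from scipy.spatial.transform import Rotation as R
for n in("scene","top"):
    c=viewer.camera(n); im=c["frame"].astype(int)
    u,v=proj(c,[.432,.002,.012]).astype(int)
    m=((im[:,:,0]-im[:,:,2])>50).astype(np.uint8); k,l,_,_=cv2.connectedComponentsWithStats(m)
    best=l[v,u]; ys,xs=np.where(l==best)
    P=np.array([ray(c,(x,y),.010)[:2] for x,y in zip(xs,ys)])
    r=cv2.minAreaRect((P*1000).astype(np.float32)); d=P-P.mean(0); e=np.linalg.svd(d,full_matrices=0)[2][0]
    e=e*np.sign(e[1]); print(n,best,len(xs),r,P.mean(0),"yaw of +y deg",np.degrees(np.arctan2(-e[0],e[1])))
    if n=="top":
        a=c["frame"][120:240,170:400,::-1]; a=cv2.resize(a,None,fx=3.4,fy=3.4,interpolation=cv2.INTER_CUBIC)
        cv2.imwrite("pics/crop1.png",a)
o=telemetry.get_obs(); print(np.round(R.from_quat(o["ee_rot"]).as_matrix(),3))
E
```

```text
scene 122 534 ((432.7113342285156, 1.3154144287109375), (34.19424057006836, 199.31338500976562), 4.2923970222473145) [ 0.43336097 -0.003801  ] yaw of +y deg 4.366902915286928
top 7 632 ((430.50634765625, 0.5768280029296875), (28.25054168701172, 197.10061645507812), 4.383127689361572) [4.30481567e-01 2.60684835e-04] yaw of +y deg 4.418148175666008
[[ 0.    -0.892  0.453]
 [ 0.     0.453  0.892]
 [-1.     0.     0.   ]]
```

View pics/crop1.png

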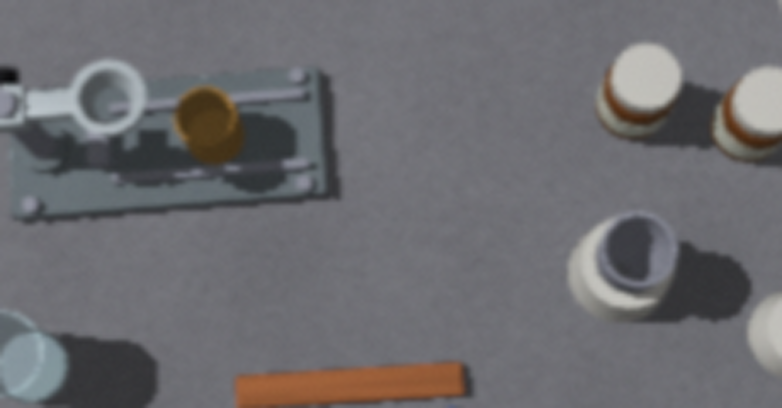

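The crop confirms the grey hopper is in the block at px (358,193) and the stick at about (272,231). The stick's yaw is 4.4° and the stand's about 5°.

```bash
python3 -m crank '[[0,[1,-3.9,0],[0,0,-0.08]],[0,[1,-3.9,0],[0,0,-0.08]],[0,[1,-3.9,0],[0,0,-0.08]],[0,[1,-3.9,0],[0,0,-0.08]],[0,[1,-3.9,0],[0,0,-0.08]],[0,[1,-3.9,0],[0,0,-0.08]],[0,[1,-3.9,0],[0,0,-0.08]],[0,[1,-3.9,0],[0,0,-0.08]],[0,[1,-3.9,0],[0,0,-0.08]],[0,[1,-3.9,0],[0,0,-0.08]],[0,[1,-3.9,0],[0,0,-0.08]],[0,[1,-3.9,0],[0,0,-0.08]]]' 40
cat > st.py <<'E'
from h import *
from scipy.spatial.transform import Rotation as R
o=telemetry.get_obs(); M=R.from_quat(o["ee_rot"]).as_matrix()
print("t",round(o["clock"],2),"p",np.round(o["position"],4),"F",np.round(o["ft_force"],1),"w",round(o["grip_width"],3),"jaw deg",round(np.degrees(np.arctan2(M[1,2],M[0,2])),2),"x",np.round(M[:,0],3),"q",np.round(o["joint_pos"],2))
E
python3 st.py
python3 - <<'E'
from h import *
c=viewer.camera("top")
print("collar",ray(c,(202.1,148.8),.145),"rim",ray(c,(357.6,193.2),.105))
for a in((110,108),(308,93)):print("rail",ray(c,(170+a[0]/3.4,120+a[1]/3.4),.023))
E
```

```text
clock: 2.1
position: [0.403, 0.0874, 0.2317]
ee_rot: [-0.048, 0.705, 0.049, 0.706]
ft_force: [1.0, 0.9, 0.8]
grip_width: 1.0
t 2.1 p [0.403  0.0874 0.2317] F [1.  0.9 0.8] w 1.0 jaw deg 7.86 x [ 0.001  0.001 -1.   ] q [-0.69 -0.17  0.33  1.99  0.06  1.31 -0.24]
collar [0.64377972 0.18960759 0.145     ] rim [ 0.53356333 -0.23757071  0.105     ]
rail [0.67464106 0.2181875  0.023     ]
rail [0.69010638 0.0403544  0.023     ]
```

```bash
python3 -m crank '[[0,[0.95,-2.9,0],[0,0,-0.02]],[0,[0.95,-2.9,-1],[0,0,-0.02]],[0,[0.95,-2.85,-2],[0,0,-0.02]],[0,[0,0,-3],[0,0,0]],[0,[0,0,-3.5],[0,0,0]],[0,[0,0,-3.5],[0,0,0]],[0,[0,0,-3],[0,0,0]],[0,[0,0,-2],[0,0,0]],[0,[0,0,-1.5],[0,0,0]],[0,[0,0,-1],[0,0,0]],[0,[0,0,-0.8],[0,0,0]],[0,[0,0,-0.5],[0,0,0]]]' 40; python3 st.py
python3 - <<'E'
from h import *
c=viewer.camera("scene"); save(c,"g1.png",(200,130,380,265),4)
E
```

```text
clock: 3.15
position: [0.4315, 0.0029, 0.013]
ee_rot: [-0.029, 0.707, 0.029, 0.707]
ft_force: [-0.2, -0.2, -0.3]
grip_width: 0.997
t 3.15 p [0.4315 0.0029 0.013 ] F [-0.2 -0.2 -0.3] w 0.997 jaw deg 4.65 x [ 0.  0. -1.] q [-0.57  0.19  0.49  2.19 -0.12  0.79  0.08]
```

View pics/g1.png

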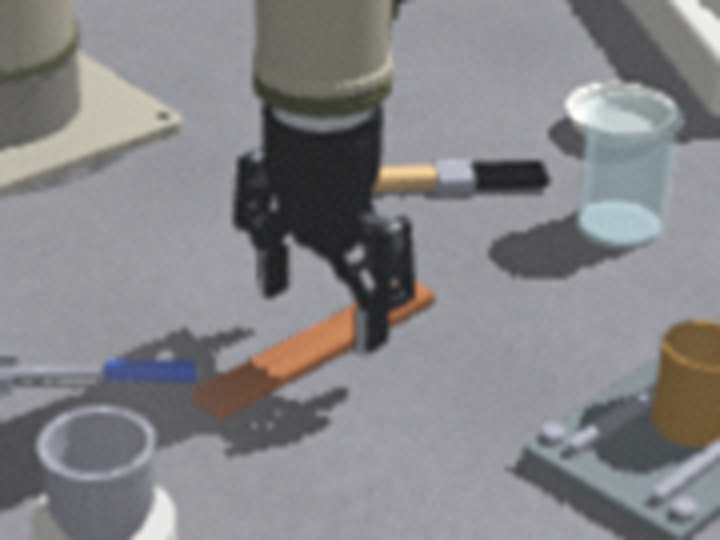

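The fingers straddle the stick, at about (340,330) in the crop. I'll lower a little more and close.

```bash
python3 -m crank '[[0,[0,0,-0.5],[0,0,0]],[0,[0,0,-0.5],[0,0,0]],[1,[0,0,0],[0,0,0]],[1,[0,0,0],[0,0,0]],[1,[0,0,0],[0,0,0]],[1,[0,0,0],[0,0,0]],[1,[0,0,0],[0,0,0]],[1,[0,0,0],[0,0,0]]]' 50; python3 st.py
```

```text
clock: 3.87
position: [0.4318, 0.0029, 0.0039]
ee_rot: [-0.028, 0.706, 0.029, 0.707]
ft_force: [-2.3, -0.4, 6.6]
grip_width: 0.33
t 3.87 p [0.4318 0.0029 0.0039] F [-2.3 -0.4  6.6] w 0.33 jaw deg 4.64 x [ 0.001  0.    -1.   ] q [-0.56  0.21  0.48  2.2  -0.14  0.77  0.09]
```

```bash
python3 -m crank '[[1,[0,0,1],[0,0,0.006]],[1,[0,0,2],[0,0,0]],[1,[0,0,2],[0,0,0]],[1,[2,-0.6,1],[0,0,0]],[1,[3.3,-0.6,0],[0,0,0]],[1,[3.6,-0.6,0],[0,0,0]],[1,[3.6,-0.5,0],[0,0,0]],[1,[3.6,-0.5,0],[0,0,0]],[1,[3.6,-0.5,0],[0,0,0]],[1,[2.4,0,0],[0,0,0]],[1,[1.2,0,-1],[0,0,0]],[1,[0,0,-1],[0,0,0]]]'; python3 st.py
python3 - <<'E'
from h import *
c=viewer.camera("scene"); save(c,"g2.png",(270,120,450,290),3.5)
for t in"cup_mid stick_mid collar hopper_mid stand".split():
    for d in mark_of(t,c)[:2]:
        P=w(c,d["location"]); print(t,round(d["conf"],2),np.round(P,3),np.round(proj(c,P)).astype(int))
E
```

```text
clock: 4.87
position: [0.6669, -0.0302, 0.0438]
ee_rot: [-0.031, 0.706, 0.031, 0.707]
ft_force: [0.1, 0.5, 0.5]
grip_width: 0.332
t 4.87 p [ 0.6669 -0.0302  0.0438] F [0.1 0.5 0.5] w 0.332 jaw deg 5.02 x [ 0.002 -0.001 -1.   ] q [-0.37  0.62  0.48  1.55 -0.31  1.05  0.28]
cup_mid 0.56 [0.65  0.129 0.045] [374 224]
stick_mid 0.69 [ 0.669 -0.031  0.042] [334 255]
collar 0.64 [0.645 0.196 0.144] [396 181]
collar 0.38 [0.653 0.129 0.042] [375 226]
hopper_mid 0.58 [ 0.584 -0.481  0.05 ] [131 325]
hopper_mid 0.55 [ 0.536 -0.234  0.054] [227 258]
stand 0.75 [ 0.648  0.195 -0.004] [388 230]
```

View pics/g2.png

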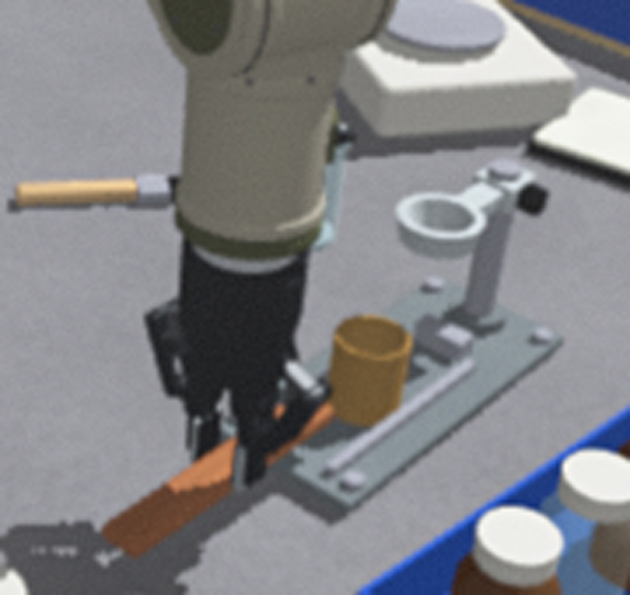

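The stick is held level behind the cup. The cup stands in the track at crop px (370,370).

```bash
C='x'; python3 -m crank '[[1,[-0.1,0.6,-0.2],[0,0,0]],[1,[-0.1,0.6,-0.2],[0,0,0]],[1,[-0.05,0.6,-0.2],[0,0,0]],[1,[-0.05,0.6,0],[0,0,0]],[1,[-0.03,0.3,0],[0,0,0]],[1,[-0.03,0.3,0],[0,0,0]],[1,[-0.03,0.3,0],[0,0,0]],[1,[-0.03,0.3,0],[0,0,0]],[1,[-0.03,0.3,0],[0,0,0]],[1,[-0.03,0.3,0],[0,0,0]],[1,[-0.03,0.3,0],[0,0,0]],[1,[-0.03,0.3,0],[0,0,0]]]'; python3 -m crank '[[1,[-0.03,0.4,0],[0,0,0]],[1,[-0.03,0.4,0],[0,0,0]],[1,[-0.03,0.4,0],[0,0,0]],[1,[-0.04,0.4,0],[0,0,0]],[1,[-0.03,0.4,0],[0,0,0]],[1,[-0.03,0.4,0],[0,0,0]],[1,[-0.03,0.4,0],[0,0,0]],[1,[-0.04,0.4,0],[0,0,0]],[1,[-0.03,0.3,0],[0,0,0]],[1,[-0.03,0.3,0],[0,0,0]]]';  python3 st.py
python3 - <<'E'
from h import *
c=viewer.camera("scene")
for t in"cup_mid stick_mid".split():
    for d in mark_of(t,c)[:1]:
        P=w(c,d["location"]); print(t,round(d["conf"],2),np.round(P,3),np.round(proj(c,P)).astype(int))
E
```

```text
clock: 6.17
position: [0.659, 0.0178, 0.0374]
ee_rot: [-0.031, 0.706, 0.031, 0.707]
ft_force: [0.5, -2.2, 0.1]
grip_width: 0.331
clock: 7.0
position: [0.6558, 0.0562, 0.0374]
ee_rot: [-0.031, 0.706, 0.031, 0.706]
ft_force: [-0.5, -2.8, -0.3]
grip_width: 0.334
t 7.0 p [0.6558 0.0562 0.0374] F [-0.5 -2.8 -0.3] w 0.334 jaw deg 4.99 x [ 0.  0. -1.] q [-0.5   0.6   0.47  1.58 -0.3   1.03  0.14]
cup_mid 0.82 [0.646 0.183 0.045] [387 216]
stick_mid 0.86 [0.657 0.053 0.036] [355 240]
```

```bash
python3 -m crank '[[1,[-0.02,0.2,0],[0,0,0]],[1,[-0.02,0.2,0],[0,0,0]],[1,[-0.02,0.2,0],[0,0,0]]]'; python3 -m crank '[[1,[-0.01,0.15,0],[0,0,0]],[1,[-0.01,0.15,0],[0,0,0]]]';python3 -m crank '[[1,[-0.01,0.1,0],[0,0,0]],[1,[-0.01,0.1,0],[0,0,0]]]'
```

```text
clock: 7.4
position: [0.6553, 0.0615, 0.0374]
ee_rot: [-0.031, 0.706, 0.03, 0.706]
ft_force: [0.9, -2.8, -0.8]
grip_width: 0.331
clock: 7.57
position: [0.6551, 0.0648, 0.0374]
ee_rot: [-0.031, 0.706, 0.031, 0.706]
ft_force: [0.5, -2.3, -1.1]
grip_width: 0.334
clock: 7.73
position: [0.6549, 0.0668, 0.0374]
ee_rot: [-0.031, 0.706, 0.031, 0.706]
ft_force: [0.3, -2.1, -0.9]
grip_width: 0.33
```

```bash
python3 -m crank '[[1,[-0.01,0.1,0],[0,0,0]],[1,[-0.01,0.1,0],[0,0,0]]]';python3 -m crank '[[1,[-0.01,0.08,0],[0,0,0]],[1,[0,0,0],[0,0,0]]]';python3 -m crank '[[1,[-0.01,0.08,0],[0,0,0]],[1,[0,0,0],[0,0,0]]]'
```

```text
clock: 7.9
position: [0.6547, 0.0688, 0.0374]
ee_rot: [-0.031, 0.706, 0.031, 0.706]
ft_force: [1.3, -4.9, -0.3]
grip_width: 0.33
clock: 8.07
position: [0.6546, 0.0687, 0.0374]
ee_rot: [-0.031, 0.706, 0.03, 0.706]
ft_force: [0.0, -5.0, -0.9]
grip_width: 0.328
clock: 8.23
position: [0.6545, 0.0688, 0.0374]
ee_rot: [-0.031, 0.706, 0.03, 0.707]
ft_force: [1.1, -6.8, 0.1]
grip_width: 0.331
```

The force rises to 7 N with no further travel at the predicted place (cup y ≈ 0.193), so the cup is home. I'll back off and lay the stick at its old place.

```bash
python3 -m crank '[[1,[0.05,-0.6,0],[0,0,0]],[1,[0.13,-1.5,0],[0,0,0]],[1,[0.22,-2.5,0.5],[0,0,0]],[1,[0.2,-2.5,1],[0,0,0]],[1,[-1.5,-1.5,0.5],[0,0,0]],[1,[-3,0,0],[0,0,0]],[1,[-3.7,0.3,0],[0,0,0]],[1,[-3.7,0.3,0],[0,0,0]],[1,[-3.7,0.3,0],[0,0,0]],[1,[-3.6,0.3,0],[0,0,0]],[1,[-2.7,0.3,0],[0,0,0]],[1,[-1,0,-1],[0,0,0]]]'
python3 -m crank '[[1,[0,0,-1.5],[0,0,0]],[1,[0,0,-1],[0,0,0]],[1,[0,0,-0.5],[0,0,0]],[1,[0,0,-0.3],[0,0,0]],[1,[0,0,0],[0,0,0]]]'; python3 st.py
```

```text
clock: 9.23
position: [0.4286, -0.0003, 0.048]
ee_rot: [-0.03, 0.706, 0.032, 0.706]
ft_force: [1.2, -0.5, 0.1]
grip_width: 0.332
clock: 9.65
position: [0.4316, -0.001, 0.0139]
ee_rot: [-0.031, 0.707, 0.03, 0.706]
ft_force: [-1.1, 0.5, -0.2]
grip_width: 0.334
t 9.65 p [ 0.4316 -0.001   0.0139] F [-1.1  0.5 -0.2] w 0.334 jaw deg 4.96 x [-0.001 -0.001 -1.   ] q [-0.6   0.19  0.53  2.19 -0.13  0.79  0.1 ]
```

```bash
python3 -m crank '[[1,[0,0,-0.4],[0,0,0]],[1,[0,0,-0.3],[0,0,0]],[1,[0,0,-0.2],[0,0,0]],[1,[0,0,-0.1],[0,0,0]],[1,[0,0,0],[0,0,0]]]'; python3 st.py
```

```text
clock: 10.07
position: [0.4314, -0.0006, 0.0042]
ee_rot: [-0.031, 0.707, 0.031, 0.706]
ft_force: [-0.1, -0.5, -0.1]
grip_width: 0.325
t 10.07 p [ 0.4314 -0.0006  0.0042] F [-0.1 -0.5 -0.1] w 0.325 jaw deg 4.99 x [-0. -0. -1.] q [-0.59  0.21  0.52  2.2  -0.15  0.77  0.12]
```

```bash
python3 -m crank '[[0.6,[0,0,-0.05],[0,0,0]],[0.6,[0,0,0],[0,0,0]],[0,[0,0,0],[0,0,0]],[0,[0,0,0],[0,0,0]],[0,[0,0,0],[0,0,0]],[0,[0,0,1.5],[0,0,0]],[0,[0,0,3],[0,0,0]],[0,[0,0,4],[0,0,0]],[0,[0,0,4],[0,0,0]],[0,[0,0,4],[0,0,0]],[0,[0,-1,3],[0,0,0]],[0,[0.5,-3,0],[0,0,0]]]'; python3 st.py
python3 - <<'E'
from h import *
for n in("scene","top"):
    c=viewer.camera(n)
    if n=="scene": save(c,"s3.png",(100,120,450,370),2.2)
    for t in"cup_mid stick_mid collar hopper_mid stopper_mid jar_a weight".split():
        for d in mark_of(t,c)[:2]:
            P=w(c,d["location"]); print(n,t,round(d["conf"],2),np.round(P,3),np.round(proj(c,P)).astype(int))
E
```

```text
clock: 11.07
position: [0.4391, -0.0377, 0.2047]
ee_rot: [-0.032, 0.703, 0.034, 0.709]
ft_force: [2.3, 0.2, -0.5]
grip_width: 1.0
t 11.07 p [ 0.4391 -0.0377  0.2047] F [ 2.3  0.2 -0.5] w 1.0 jaw deg 5.29 x [ 0.009  0.003 -1.   ] q [-0.62 -0.11  0.58  1.99  0.06  1.24  0.02]
scene cup_mid 0.64 [0.645 0.195 0.046] [390 214]
scene cup_mid 0.64 [0.651 0.194 0.015] [390 225]
scene stick_mid 0.72 [ 0.432 -0.003  0.009] [278 216]
scene collar 0.74 [0.646 0.195 0.144] [396 181]
scene collar 0.62 [ 0.535 -0.237  0.006] [226 274]
scene hopper_mid 0.85 [ 0.582 -0.479  0.049] [132 324]
scene hopper_mid 0.79 [ 0.535 -0.235  0.054] [226 258]
scene stopper_mid 0.82 [ 0.482 -0.389  0.071] [150 268]
scene stopper_mid 0.34 [ 0.648  0.194 -0.001] [388 229]
scene jar_a 0.95 [ 0.689 -0.245  0.004] [265 317]
scene jar_a 0.73 [ 0.671 -0.35   0.001] [216 338]
scene weight 0.51 [ 0.353 -0.326 -0.001] [155 252]
top cup_mid 0.6 [0.644 0.196 0.04 ] [208 160]
top collar 0.97 [0.646 0.196 0.146] [200 148]
top hopper_mid 0.86 [ 0.537 -0.236  0.054] [354 196]
top hopper_mid 0.64 [ 0.585 -0.481  0.05 ] [437 181]
top stopper_mid 0.44 [ 0.482 -0.393  0.068] [411 214]
top jar_a 0.88 [ 0.667 -0.352  0.002] [388 158]
top jar_a 0.72 [ 0.689 -0.251 -0.002] [355 151]
top weight 0.67 [ 0.354 -0.326 -0.004] [382 261]
```

View pics/s3.png

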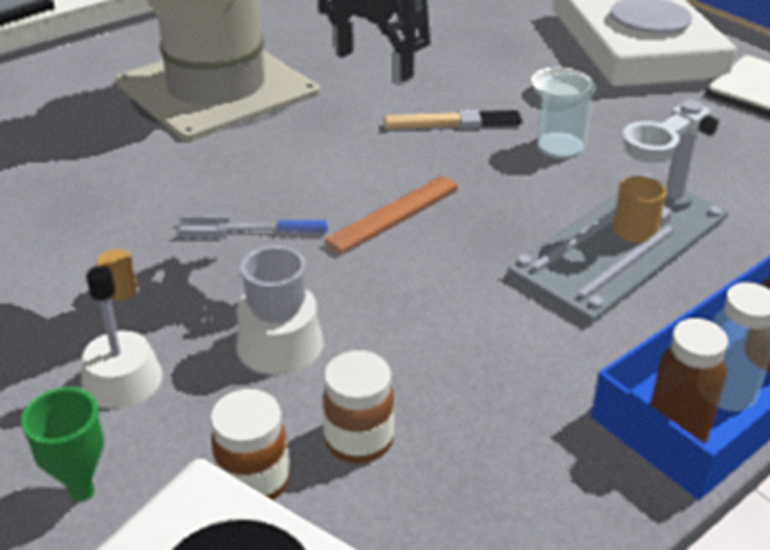

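The cup is now under the collar at crop px (640,210), and the stick lies flat at (390,213). Next is the hopper, the grey one at (275,285).

```bash
python3 -m crank '[[0,[1.66,-3.25,0],[0,0,0]],[0,[1.66,-3.25,0],[0,0,0]],[0,[1.66,-3.25,0],[0,0,0]],[0,[1.66,-3.25,0],[0,0,0]],[0,[1.66,-3.25,0],[0,0,0]],[0,[1.66,-3.25,0],[0,0,0]],[0,[0,0,-2],[0,0,0]],[0,[0,0,-2],[0,0,0]],[0,[0,0,-1],[0,0,0]],[0,[0,0,0],[0,0,0]]]'; python3 st.py
python3 - <<'E'
from h import *
c=viewer.camera("scene"); save(c,"s4.png",(170,160,310,310),4)
E
```

```text
clock: 12.7
position: [0.5348, -0.2348, 0.1465]
ee_rot: [-0.03, 0.708, 0.031, 0.705]
ft_force: [-0.5, 0.4, -0.6]
grip_width: 1.003
t 12.7 p [ 0.5348 -0.2348  0.1465] F [-0.5  0.4 -0.6] w 1.003 jaw deg 5.0 x [-0.004  0.001 -1.   ] q [-0.29  0.38  0.78  1.71 -0.28  1.17  0.65]
```

View pics/s4.png

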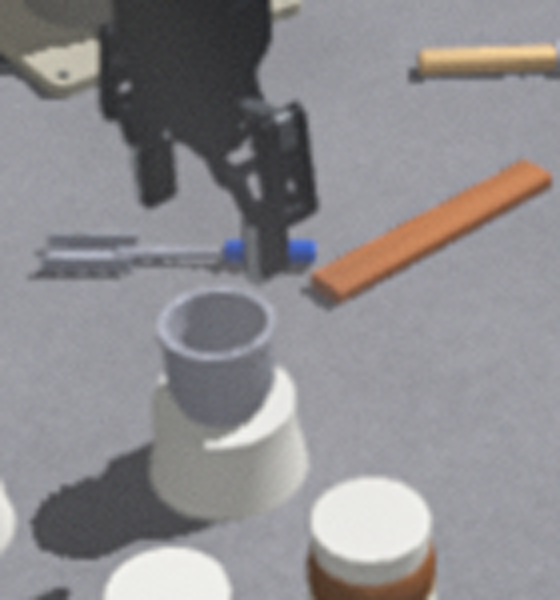

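```bash
python3 -m crank '[[0,[0.1,-0.05,-2],[0,0,0]],[0,[0,0,-2],[0,0,0]],[0,[0,0,-2],[0,0,0]],[0,[0,0,-1.5],[0,0,0]],[0,[0,0,-1],[0,0,0]],[0,[0,0,-0.8],[0,0,0]],[0.3,[0,0,0],[0,0,0]],[0.3,[0,0,0],[0,0,0]]]' 30;  python3 -m crank '[[0.5,[0,0,0],[0,0,0]],[0.5,[0,0,0],[0,0,0]],[0.5,[0,0,0],[0,0,0]],[0.5,[0,0,0],[0,0,0]]]' 30;python3 st.py
```

```text
clock: 13.42
position: [0.5363, -0.2363, 0.0565]
ee_rot: [-0.031, 0.707, 0.031, 0.706]
ft_force: [-31.3, 0.2, 25.6]
grip_width: 0.749
clock: 13.75
position: [0.5347, -0.2368, 0.0565]
ee_rot: [-0.03, 0.708, 0.031, 0.705]
ft_force: [-11.3, 0.7, 5.4]
grip_width: 0.711
t 13.75 p [ 0.5347 -0.2368  0.0565] F [-11.3   0.7   5.4] w 0.711 jaw deg 4.91 x [-0.004  0.001 -1.   ] q [-0.23  0.49  0.72  1.78 -0.37  1.01  0.72]
```

```bash
python3 -m crank '[[0.6,[-0.15,0,0],[0,0,0]],[0.6,[0,0,0],[0,0,0]],[0.6,[0,0,0.3],[0,0,0]],[0.6,[0,0,0.6],[0,0,0]],[0.6,[0,0,1],[0,0,0]],[0.6,[0,0,1.5],[0,0,0]],[0.6,[0,0,2],[0,0,0]],[0.6,[0,0,2.5],[0,0,0]],[0.6,[0,0,3],[0,0,0]],[0.6,[0,0,3],[0,0,0]],[0.6,[0,0,2.5],[0,0,0]],[0.6,[0,0,0],[0,0,0]]]' 40;python3 st.py
python3 - <<'E'
from h import *
for n in("scene","top"):
    c=viewer.camera(n)
    if n=="scene": save(c,"s5.png",(160,80,320,280),3)
    for t in"hopper_mid hopper".split():
        for d in mark_of(t,c)[:3]:
            P=w(c,d["location"]); print(n,t,round(d["conf"],2),np.round(P,3),np.round(proj(c,P)).astype(int))
E
```

```text
clock: 14.75
position: [0.5378, -0.2375, 0.2265]
ee_rot: [-0.031, 0.703, 0.03, 0.71]
ft_force: [0.4, -0.5, -1.3]
grip_width: 0.708
t 14.75 p [ 0.5378 -0.2375  0.2265] F [ 0.4 -0.5 -1.3] w 0.708 jaw deg 4.96 x [ 0.009 -0.002 -1.   ] q [-0.32  0.3   0.81  1.62 -0.23  1.31  0.61]
scene hopper_mid 0.83 [ 0.583 -0.478  0.052] [132 323]
scene hopper_mid 0.72 [ 0.649  0.193 -0.001] [388 229]
scene hopper_mid 0.59 [ 0.538 -0.235  0.224] [221 193]
scene hopper 0.77 [ 0.539 -0.237  0.171] [222 216]
scene hopper 0.66 [ 0.586 -0.482  0.004] [136 342]
top hopper_mid 0.81 [ 0.59  -0.481  0.05 ] [438 179]
top hopper_mid 0.4 [ 0.437 -0.005  0.005] [274 231]
top hopper 0.7 [ 0.588 -0.481  0.006] [432 183]
```

View pics/s5.png

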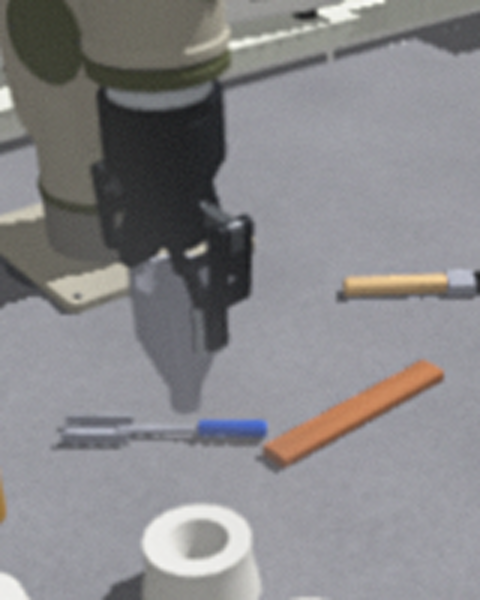

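The hopper is held upright above the block, at crop px (175,330). I'll carry it over to the collar.

```bash
python3 -m crank '[[0.6,[0.4,1.5,0.5],[0,0,0]],[0.6,[0.75,3,0.5],[0,0,0]],[0.6,[1,3.9,0],[0,0,0]],[0.6,[1,3.9,0],[0,0,0]],[0.6,[1,3.9,0],[0,0,0]],[0.6,[1,3.9,0],[0,0,0]],[0.6,[1,3.9,0],[0,0,0]],[0.6,[1,3.9,0],[0,0,0]],[0.6,[1,3.9,0],[0,0,0]],[0.6,[1,3.9,0],[0,0,0]],[0.6,[0.75,3,0],[0,0,0]],[0.6,[0.5,2,0],[0,0,0]]]' 40
python3 -m crank '[[0.6,[0.3,1,0],[0,0,0]],[0.6,[0.1,0.3,0],[0,0,0]],[0.6,[0,0,0],[0,0,0]],[0.6,[0,0,0],[0,0,0]]]'; python3 st.py
python3 - <<'E'
from h import *
for n in("scene","top"):
    c=viewer.camera(n)
    if n=="scene": save(c,"s6.png",(330,70,470,270),3)
    for t in"hopper_mid hopper collar".split():
        for d in mark_of(t,c)[:4]:
            P=w(c,d["location"]); 
            if P[1]>.1:print(n,t,round(d["conf"],2),np.round(P,3),np.round(proj(c,P)).astype(int))
E
```

```text
clock: 16.05
position: [0.639, 0.1757, 0.2281]
ee_rot: [-0.032, 0.707, 0.032, 0.706]
ft_force: [-0.3, -0.2, -1.5]
grip_width: 0.71
clock: 16.38
position: [0.6436, 0.1815, 0.2298]
ee_rot: [-0.03, 0.707, 0.029, 0.706]
ft_force: [0.6, -0.8, -0.7]
grip_width: 0.714
t 16.38 p [0.6436 0.1815 0.2298] F [ 0.6 -0.8 -0.7] w 0.714 jaw deg 4.84 x [-0.    -0.001 -1.   ] q [-0.78  0.48  0.63  1.36 -0.28  1.39 -0.07]
scene hopper_mid 0.9 [0.646 0.185 0.228] [398 152]
scene hopper 0.87 [0.643 0.179 0.178] [393 171]
scene collar 0.66 [0.645 0.193 0.144] [395 181]
top hopper_mid 0.7 [0.644 0.181 0.226] [198 139]
top hopper 0.46 [0.646 0.185 0.176] [201 144]
top collar 0.77 [0.649 0.193 0.144] [201 147]
```

View pics/s6.png

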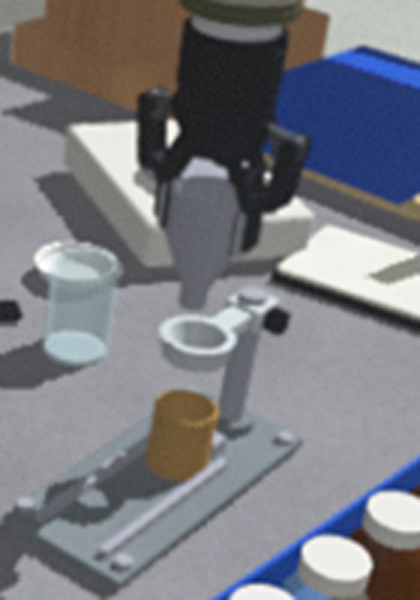

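```bash
python3 -m crank '[[0.6,[0.1,0.6,0],[0,0,0]],[0.6,[0.1,0.6,0],[0,0,0]],[0.6,[0,0,-0.5],[0,0,0]],[0.6,[0,0,-1],[0,0,0]],[0.6,[0,0,-1],[0,0,0]],[0.6,[0,0,-1],[0,0,0]],[0.6,[0,0,-1],[0,0,0]],[0.6,[0,0,-0.8],[0,0,0]],[0.6,[0,0,-0.6],[0,0,0]],[0.6,[0,0,-0.4],[0,0,0]],[0.6,[0,0,-0.2],[0,0,0]],[0.6,[0,0,0],[0,0,0]]]'; python3 st.py
python3 - <<'E'
from h import *
for n in("scene","top"):
    c=viewer.camera(n)
    if n=="scene":save(c,"s7.png",(330,70,470,220),4)
    for t in"hopper_mid hopper collar".split():
        for d in mark_of(t,c)[:4]:
            P=w(c,d["location"]); 
            if P[1]>.1:print(n,t,round(d["conf"],2),np.round(P,3),np.round(proj(c,P)).astype(int))
E
```

```text
clock: 17.78
position: [0.6455, 0.1959, 0.1645]
ee_rot: [-0.031, 0.707, 0.031, 0.706]
ft_force: [0.7, 0.6, -1.5]
grip_width: 0.71
t 17.78 p [0.6455 0.1959 0.1645] F [ 0.7  0.6 -1.5] w 0.71 jaw deg 4.98 x [-0. -0. -1.] q [-0.78  0.53  0.6   1.43 -0.31  1.27 -0.07]
scene hopper_mid 0.56 [0.647 0.198 0.161] [398 175]
scene hopper_mid 0.31 [0.309 0.209 0.002] [306 176]
scene hopper 0.82 [0.649 0.194 0.112] [394 193]
scene collar 0.87 [0.645 0.199 0.146] [396 180]
top hopper_mid 0.55 [0.649 0.196 0.164] [198 145]
top hopper 0.77 [0.644 0.197 0.112] [202 152]
top collar 0.66 [0.644 0.196 0.145] [200 149]
```

```bash
python3 -m crank '[[0.6,[0,-0.15,-0.2],[0,0,0]],[0.6,[0,0,-0.2],[0,0,0]],[0.6,[0,0,0],[0,0,0]]]'; python3 -m crank '[[0.6,[0,0,-0.2],[0,0,0]],[0.6,[0,0,-0.1],[0,0,0]],[0.6,[0,0,0],[0,0,0]]]';python3 -m crank '[[0.6,[0,0,-0.15],[0,0,0]],[0.6,[0,0,0],[0,0,0]]]'
```

```text
clock: 18.43
position: [0.6453, 0.1942, 0.1603]
ee_rot: [-0.031, 0.707, 0.031, 0.706]
ft_force: [-0.1, 0.3, -1.3]
grip_width: 0.712
clock: 18.68
position: [0.6454, 0.1944, 0.1575]
ee_rot: [-0.031, 0.707, 0.031, 0.706]
ft_force: [0.0, 0.2, -1.5]
grip_width: 0.713
clock: 18.85
position: [0.6454, 0.1944, 0.1561]
ee_rot: [-0.031, 0.707, 0.031, 0.706]
ft_force: [0.5, 0.2, -1.3]
grip_width: 0.706
```

```bash
for i in 1 2; do python3 -m crank '[[0.6,[0,0,-0.1],[0,0,0]],[0.6,[0,0,0],[0,0,0]]]' | grep -v ee; done; python3 -m crank '[[0.6,[0,0,-0.05],[0,0,0]],[0.6,[0,0,0],[0,0,0]]]' | grep -v ee
```

```text
clock: 19.02
position: [0.6455, 0.1944, 0.1552]
ft_force: [0.6, 0.1, -1.5]
grip_width: 0.709
clock: 19.18
position: [0.6456, 0.1941, 0.1544]
ft_force: [-0.5, -0.9, 0.0]
grip_width: 0.709
clock: 19.35
position: [0.6457, 0.194, 0.1541]
ft_force: [-0.6, -1.8, 2.1]
grip_width: 0.715
```

```bash
python3 -m crank '[[0.6,[0,-0.1,-0.05],[0,0,0]],[0.6,[0,0,0],[0,0,0]]]' | grep -v ee; for i in 1 2; do python3 -m crank '[[0.6,[0,0,-0.1],[0,0,0]],[0.6,[0,0,0],[0,0,0]]]' | grep -v ee; done
```

```text
clock: 19.52
position: [0.6456, 0.1936, 0.1536]
ft_force: [-0.6, -1.1, 2.6]
grip_width: 0.713
clock: 19.68
position: [0.6457, 0.1937, 0.1534]
ft_force: [-4.9, -1.4, 8.8]
grip_width: 0.713
clock: 19.85
position: [0.6457, 0.1937, 0.1533]
ft_force: [-7.4, -2.8, 14.6]
grip_width: 0.711
```

```bash
python3 -m crank '[[0.6,[-0.1,-0.03,0],[0,0,0]],[0.6,[0,0,0],[0,0,0]]]' | grep -v ee;  python3 -m crank '[[0.6,[-0.05,-0.02,0],[0,0,0]],[0.6,[0,0,0],[0,0,0]]]' | grep -v ee
```

```text
clock: 20.02
position: [0.6456, 0.1937, 0.1533]
ft_force: [-1.2, -0.7, 10.1]
grip_width: 0.713
clock: 20.18
position: [0.6455, 0.1937, 0.1533]
ft_force: [1.0, 1.4, 9.6]
grip_width: 0.713
```

View pics/s7.png

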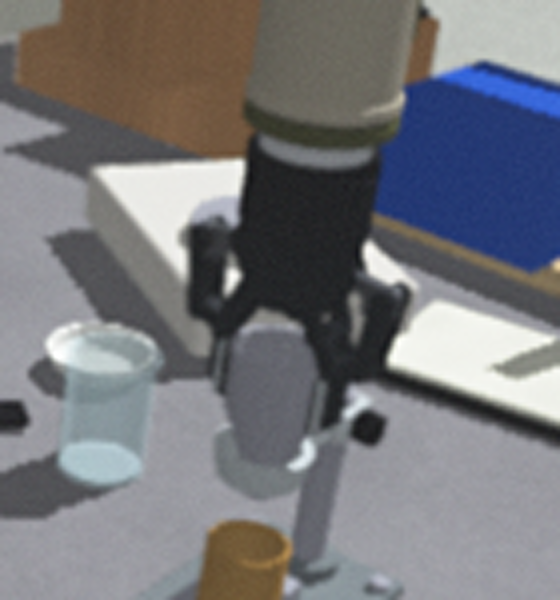

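Lateral forces are about 0 with 10 N of vertical support and no further travel, so the hopper is seated. I'll release and rise.

```bash
python3 -m crank '[[0.25,[0,0,0],[0,0,0]],[0.2,[0,0,0],[0,0,0]],[0.1,[0,0,0],[0,0,0]],[0,[0,0,0],[0,0,0]],[0,[0,0,0],[0,0,0]],[0,[0,0,1],[0,0,0]],[0,[0,0,2],[0,0,0]],[0,[0,0,3],[0,0,0]],[0,[0,0,3],[0,0,0]],[0,[0,0,2],[0,0,0]],[0,[-0.5,-2,0],[0,0,0]],[0,[-1,-4,0],[0,0,0]]]' 20 ;python3 -m crank '[[0,[-1,-4,0],[0,0,0]],[0,[-1,-4,0],[0,0,0]],[0,[-1,-4,0],[0,0,0]],[0,[-1,-4,0],[0,0,0]],[0,[-1,-4,0],[0,0,0]],[0,[-1,-4,0],[0,0,0]]]'; python3 st.py
python3 - <<'E'
from h import *
for n in("scene","top"):
    c=viewer.camera(n)
    if n=="scene": save(c,"s8.png",(310,80,470,270),3)
    for t in"hopper_mid hopper cup_mid stopper_mid stopper".split():
        for d in mark_of(t,c)[:4]:
            P=w(c,d["location"]); 
            if P[1]>.1 or t[0]=="s":print(n,t,round(d["conf"],2),np.round(P,3),np.round(proj(c,P)).astype(int))
E
```

```text
clock: 21.18
position: [0.6296, 0.1381, 0.2627]
ee_rot: [-0.033, 0.705, 0.034, 0.707]
ft_force: [0.3, -0.7, -0.7]
grip_width: 1.006
clock: 21.68
position: [0.5682, -0.109, 0.2623]
ee_rot: [-0.03, 0.706, 0.031, 0.707]
ft_force: [-0.0, -0.8, 0.4]
grip_width: 0.999
t 21.68 p [ 0.5682 -0.109   0.2623] F [-0.  -0.8  0.4] w 0.999 jaw deg 4.98 x [ 0.001  0.001 -1.   ] q [-0.52  0.25  0.77  1.58 -0.18  1.38  0.35]
scene hopper 0.7 [0.649 0.194 0.099] [394 197]
scene cup_mid 0.68 [0.646 0.195 0.045] [390 214]
scene stopper_mid 0.77 [ 0.481 -0.392  0.072] [148 268]
scene stopper 0.73 [ 0.476 -0.391  0.005] [153 289]
top hopper_mid 0.8 [0.644 0.194 0.149] [200 148]
top hopper 0.91 [0.646 0.196 0.102] [203 153]
top cup_mid 0.66 [0.304 0.206 0.003] [202 275]
top cup_mid 0.54 [0.647 0.192 0.097] [205 153]
top cup_mid 0.47 [0.645 0.193 0.042] [209 159]
top stopper_mid 0.64 [ 0.481 -0.39   0.069] [410 215]
top stopper_mid 0.55 [ 0.689 -0.251 -0.   ] [355 151]
top stopper 0.75 [ 0.482 -0.389  0.008] [403 217]
top stopper 0.65 [0.648 0.193 0.01 ] [211 161]
```

View pics/s8.png

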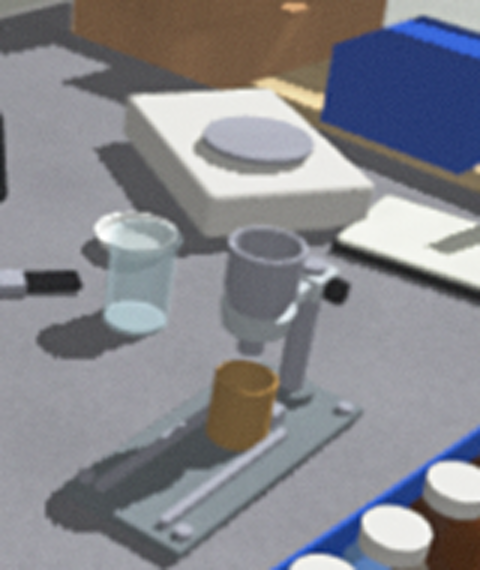

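The hopper sits upright and seated in the collar at crop px (265,280), with the spout just above the cup at (243,400). Next is the stopper.

```bash
python3 -m crank '[[0,[-1.09,-3.52,0],[0,0,0]],[0,[-1.09,-3.52,0],[0,0,0]],[0,[-1.09,-3.52,0],[0,0,0]],[0,[-1.09,-3.52,0],[0,0,0]],[0,[-1.09,-3.52,0],[0,0,0]],[0,[-1.09,-3.52,0],[0,0,0]],[0,[-1.09,-3.52,0],[0,0,0]],[0,[-1.09,-3.52,0],[0,0,0]],[0,[0,0,-2],[0,0,0]],[0,[0,0,-3],[0,0,0]],[0,[0,0,-2],[0,0,0]],[0,[0,0,0],[0,0,0]]]'; python3 st.py
python3 - <<'E'
from h import *
c=viewer.camera("scene"); save(c,"s9.png",(90,160,230,310),4)
E
```

```text
clock: 23.28
position: [0.4805, -0.387, 0.1871]
ee_rot: [-0.03, 0.708, 0.032, 0.705]
ft_force: [-0.9, 1.3, -0.3]
grip_width: 1.002
t 23.28 p [ 0.4805 -0.387   0.1871] F [-0.9  1.3 -0.3] w 1.002 jaw deg 5.0 x [-0.005  0.003 -1.   ] q [-0.03  0.44  0.84  1.57 -0.34  1.28  0.95]
```

View pics/s9.png

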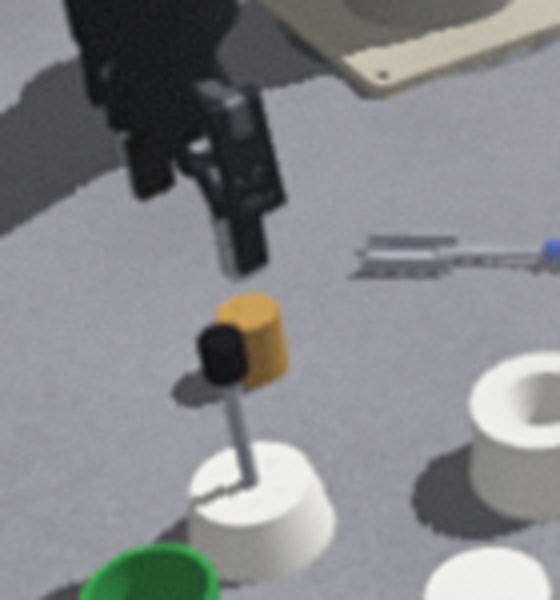

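```bash
python3 -m crank '[[0,[0.08,-0.35,-1.5],[0,0,0]],[0,[0,0,-2],[0,0,0]],[0,[0,0,-2],[0,0,0]],[0,[0,0,-1.5],[0,0,0]],[0,[0,0,-1],[0,0,0]],[0.4,[0,0,-0.25],[0,0,0]],[0.5,[0,0,0],[0,0,0]],[0.6,[0,0,0],[0,0,0]],[0.6,[0,0,0],[0,0,0]],[0.6,[0,0,0],[0,0,0]]]' 20; python3 -m crank '[[0.7,[0,0,0],[0,0,0]],[0.8,[0,0,0],[0,0,0]],[0.8,[0,0,0],[0,0,0]],[0.8,[0,0,0],[0,0,0]]]' 25; python3 st.py
```

```text
clock: 24.17
position: [0.4831, -0.3926, 0.1099]
ee_rot: [-0.031, 0.706, 0.031, 0.707]
ft_force: [0.9, 0.7, -0.3]
grip_width: 0.399
clock: 24.5
position: [0.4825, -0.3926, 0.1094]
ee_rot: [-0.031, 0.706, 0.03, 0.707]
ft_force: [-1.8, 0.7, 6.0]
grip_width: 0.273
t 24.5 p [ 0.4825 -0.3926  0.1094] F [-1.8  0.7  6. ] w 0.273 jaw deg 4.96 x [ 0. -0. -1.] q [ 0.01  0.52  0.8   1.65 -0.4   1.14  1.  ]
```

```bash
python3 -m crank '[[0.85,[0,0,0],[0,0,0]],[0.85,[0,0,0.3],[0,0,0]],[0.85,[0,0,0.6],[0,0,0]],[0.85,[0,0,1],[0,0,0]],[0.85,[0,0,2],[0,0,0]],[0.85,[0,0,3],[0,0,0]],[0.85,[0,0,3],[0,0,0]],[0.85,[0,0,3],[0,0,0]],[0.85,[0,0,3],[0,0,0]],[0.85,[0,0,3],[0,0,0]],[0.85,[0,0,2.5],[0,0,0]],[0.85,[0,0,1],[0,0,0]]]' 40
python3 -m crank '[[0.85,[0.7,2,0],[0,0,0]],[0.85,[1,3,0],[0,0,0]],[0.85,[1,3.6,0],[0,0,0]],[0.85,[1,3.6,0],[0,0,0]],[0.85,[1,3.6,0],[0,0,0]],[0.85,[1,3.6,0],[0,0,0]],[0.85,[1,3.6,0],[0,0,0]],[0.85,[1,3.6,0],[0,0,0]],[0.85,[1,3.6,0],[0,0,0]],[0.85,[1,3.6,0],[0,0,0]],[0.85,[1,3.6,0],[0,0,0]],[0.85,[1,3.6,0],[0,0,0]]]'; python3 st.py
```

```text
clock: 25.5
position: [0.483, -0.393, 0.3374]
ee_rot: [-0.032, 0.705, 0.03, 0.708]
ft_force: [-0.5, -0.3, -0.9]
grip_width: 0.264
clock: 26.5
position: [0.5996, 0.0197, 0.3326]
ee_rot: [-0.031, 0.707, 0.031, 0.706]
ft_force: [1.2, -0.6, -1.9]
grip_width: 0.269
t 26.5 p [0.5996 0.0197 0.3326] F [ 1.2 -0.6 -1.9] w 0.269 jaw deg 4.99 x [-0.  0. -1.] q [-0.67  0.28  0.72  1.39 -0.18  1.53  0.12]
```

```bash
python3 -m crank '[[0.85,[0.9,3.3,0],[0,0,0]],[0.85,[0.9,3.3,0],[0,0,0]],[0.85,[0.9,3.3,0],[0,0,0]],[0.85,[0.8,3,0],[0,0,0]],[0.85,[0.6,2.3,0],[0,0,0]],[0.85,[0.4,1.5,0],[0,0,0]],[0.85,[0,0.3,0],[0,0,0]],[0.85,[0,0,0],[0,0,0]],[0.85,[0,0,0],[0,0,0]]]'; python3 st.py
python3 - <<'E'
from h import *
for n in("scene","top"):
    c=viewer.camera(n)
    if n=="scene": save(c,"s10.png",(320,20,480,220),3)
    for t in"hopper_mid hopper stopper_mid stopper collar".split():
        for d in mark_of(t,c)[:4]:
            P=w(c,d["location"]); 
            if P[1]>.1:print(n,t,round(d["conf"],2),np.round(P,3),np.round(proj(c,P)).astype(int))
E
```

```text
clock: 27.25
position: [0.6445, 0.1863, 0.3327]
ee_rot: [-0.031, 0.707, 0.03, 0.706]
ft_force: [0.2, -0.8, -1.5]
grip_width: 0.265
t 27.25 p [0.6445 0.1863 0.3327] F [ 0.2 -0.8 -1.5] w 0.265 jaw deg 4.91 x [-0.    -0.001 -1.   ] q [-0.77  0.46  0.65  1.17 -0.27  1.59 -0.09]
scene hopper_mid 0.71 [0.339 0.396 0.001] [354 162]
scene hopper_mid 0.66 [0.645 0.195 0.149] [396 179]
scene hopper_mid 0.62 [0.646 0.192 0.101] [393 197]
scene hopper 0.91 [0.646 0.194 0.101] [393 196]
scene stopper_mid 0.85 [0.644 0.187 0.294] [403 125]
scene stopper 0.65 [0.652 0.192 0.014] [389 225]
scene stopper 0.6 [0.64  0.187 0.228] [397 150]
scene collar 0.76 [0.647 0.196 0.146] [396 180]
top hopper_mid 0.59 [0.645 0.194 0.151] [200 148]
top hopper 0.73 [0.645 0.193 0.098] [205 154]
top stopper_mid 0.46 [0.645 0.191 0.29 ] [188 129]
top stopper_mid 0.19 [0.648 0.191 0.013] [211 161]
top stopper 0.62 [0.645 0.19  0.231] [194 138]
top collar 0.64 [0.648 0.195 0.146] [200 147]
top collar 0.39 [0.645 0.192 0.041] [209 160]
```

The viewer limit is reached, so I go on with the numbers. The stopper is upright over the hopper and needs about 1.5 mm in x and 5.5 mm in y before it is lowered.

```bash
python3 -m crank '[[0.85,[0.15,0.55,0],[0,0,0]],[0.85,[0,0,-1],[0,0,0]],[0.85,[0,0,-1.5],[0,0,0]],[0.85,[0,0,-1.5],[0,0,0]],[0.85,[0,0,-1.5],[0,0,0]],[0.85,[0,0,-1.5],[0,0,0]],[0.85,[0,0,-1],[0,0,0]],[0.85,[0,0,-1],[0,0,0]],[0.85,[0,0,-0.5],[0,0,0]],[0.85,[0,0,0],[0,0,0]],[0.85,[0,0,0],[0,0,0]]]'; python3 st.py
python3 - <<'E'
from h import *
for n in("scene","top"):
    c=viewer.camera(n)
    for t in"hopper_mid stopper_mid collar".split():
        for d in mark_of(t,c)[:3]:
            P=w(c,d["location"]); 
            if P[1]>.1:print(n,t,round(d["conf"],2),np.round(P,3),np.round(proj(c,P)).astype(int))
E
```

```text
clock: 28.77
position: [0.6463, 0.1934, 0.2381]
ee_rot: [-0.031, 0.706, 0.031, 0.707]
ft_force: [-0.2, 0.5, -1.0]
grip_width: 0.27
t 28.77 p [0.6463 0.1934 0.2381] F [-0.2  0.5 -1. ] w 0.27 jaw deg 4.99 x [ 0.  0. -1.] q [-0.79  0.49  0.63  1.33 -0.28  1.41 -0.08]
scene hopper_mid 0.83 [0.647 0.2   0.152] [398 178]
scene stopper_mid 0.5 [0.645 0.194 0.199] [398 161]
scene collar 0.71 [0.647 0.196 0.146] [396 180]
top hopper_mid 0.56 [0.647 0.192 0.149] [201 147]
top stopper_mid 0.62 [0.646 0.195 0.198] [196 141]
top collar 0.6 [0.648 0.195 0.145] [200 147]
```

```bash
python3 -m crank '[[0.85,[0,-0.05,-0.4],[0,0,0]],[0.85,[0,0,-0.4],[0,0,0]],[0.85,[0,0,-0.4],[0,0,0]],[0.85,[0,0,-0.3],[0,0,0]],[0.85,[0,0,0],[0,0,0]]]'|grep -v ee; for i in 1 2 3; do python3 -m crank '[[0.85,[0,0,-0.15],[0,0,0]],[0.85,[0,0,0],[0,0,0]]]' | grep -v ee; done
```

```text
clock: 29.58
position: [0.6457, 0.1928, 0.2217]
ft_force: [0.3, -0.4, -1.3]
grip_width: 0.266
clock: 29.75
position: [0.6461, 0.1928, 0.2211]
ft_force: [-0.7, 0.5, -0.7]
grip_width: 0.266
clock: 29.92
position: [0.6461, 0.1928, 0.2197]
ft_force: [0.1, 0.6, -1.2]
grip_width: 0.265
clock: 30.08
position: [0.6461, 0.1928, 0.2181]
ft_force: [0.1, -0.2, 0.1]
grip_width: 0.265
```

```bash
for i in 1 2 3 4; do python3 -m crank '[[0.85,[0,0,-0.1],[0,0,0]],[0.85,[0,0,0],[0,0,0]]]' | grep -v ee; done
```

```text
clock: 30.25
position: [0.6461, 0.1928, 0.2172]
ft_force: [0.1, -0.4, -1.3]
grip_width: 0.271
clock: 30.42
position: [0.6461, 0.1928, 0.2162]
ft_force: [-0.4, 1.0, -1.3]
grip_width: 0.271
clock: 30.58
position: [0.6461, 0.1928, 0.2152]
ft_force: [-0.3, -0.8, -0.0]
grip_width: 0.269
clock: 30.75
position: [0.6461, 0.1928, 0.2142]
ft_force: [0.0, 0.0, -0.2]
grip_width: 0.27
```

```bash
for i in 1 2 3 4; do python3 -m crank '[[0.85,[0,0,-0.07],[0,0,0]],[0.85,[0,0,0],[0,0,0]]]' | grep -v ee; done
```

```text
clock: 30.92
position: [0.6462, 0.1927, 0.2135]
ft_force: [1.0, -1.4, -1.7]
grip_width: 0.269
clock: 31.08
position: [0.6462, 0.1927, 0.2129]
ft_force: [1.2, -0.7, -1.3]
grip_width: 0.263
clock: 31.25
position: [0.6463, 0.1926, 0.2123]
ft_force: [0.3, -0.0, -0.8]
grip_width: 0.271
clock: 31.42
position: [0.6463, 0.1926, 0.2116]
ft_force: [1.4, -0.7, -0.0]
grip_width: 0.268
```

```bash
python3 -m crank '[[0.85,[0.03,-0.03,-0.05],[0,0,0]],[0.85,[0,0,0],[0,0,0]]]' | grep -v ee; for i in 1 2 3; do python3 -m crank '[[0.85,[0,0,-0.05],[0,0,0]],[0.85,[0,0,0],[0,0,0]]]' | grep -v ee; done
```

```text
clock: 31.58
position: [0.6465, 0.1923, 0.211]
ft_force: [0.1, -0.2, 0.6]
grip_width: 0.27
clock: 31.75
position: [0.6465, 0.1924, 0.2106]
ft_force: [1.5, -1.6, 0.4]
grip_width: 0.263
clock: 31.92
position: [0.6466, 0.1924, 0.2102]
ft_force: [0.7, -2.0, 1.8]
grip_width: 0.273
clock: 32.08
position: [0.6466, 0.1924, 0.2099]
ft_force: [0.5, -2.2, 3.6]
grip_width: 0.268
```

```bash
for i in 1 2 3; do python3 -m crank '[[0.85,[0,-0.04,-0.05],[0,0,0]],[0.85,[0,0,0],[0,0,0]]]' | grep -v ee; done
```

```text
clock: 32.25
position: [0.6467, 0.1921, 0.2098]
ft_force: [-0.2, -1.3, 6.0]
grip_width: 0.268
clock: 32.42
position: [0.6468, 0.1919, 0.2096]
ft_force: [-0.6, -1.4, 7.5]
grip_width: 0.261
clock: 32.58
position: [0.6469, 0.1917, 0.2096]
ft_force: [-1.3, -1.7, 11.0]
grip_width: 0.27
```

```bash
python3 - <<'E'
from h import *
for n in("scene","top")*2:
    c=viewer.camera(n)
    for t in"hopper_mid stopper_mid".split():
        for d in mark_of(t,c)[:3]:
            P=w(c,d["location"]); 
            if P[1]>.1:print(n,t,round(d["conf"],2),np.round(P,3),np.round(proj(c,P)).astype(int))
E
python3 -m crank '[[0.85,[-0.05,-0.05,0],[0,0,0]],[0.85,[0,0,0],[0,0,0]]]' | grep -v ee
```

```text
scene hopper_mid 0.72 [0.647 0.197 0.151] [397 179]
scene stopper_mid 0.53 [0.645 0.191 0.171] [396 172]
top hopper_mid 0.79 [0.647 0.194 0.15 ] [200 147]
top stopper_mid 0.39 [0.648 0.196 0.169] [198 144]
scene hopper_mid 0.65 [0.65  0.196 0.153] [398 179]
scene stopper_mid 0.72 [ 0.647  0.194 -0.002] [388 229]
scene stopper_mid 0.56 [0.646 0.193 0.174] [397 171]
scene stopper_mid 0.53 [0.653 0.193 0.016] [390 225]
top hopper_mid 0.54 [0.647 0.192 0.152] [201 147]
top stopper_mid 0.61 [0.646 0.19  0.168] [200 145]
clock: 33.35
position: [0.6466, 0.1914, 0.2096]
ft_force: [-0.5, -0.4, 10.2]
grip_width: 0.266
```

The stopper centre reads about 0.171, the seated height, and it is stiff under 10 N. Releasing.

```bash
python3 -m crank '[[0.7,[0,0,0],[0,0,0]],[0.65,[0,0,0],[0,0,0]],[0.55,[0,0,0],[0,0,0]],[0.4,[0,0,0],[0,0,0]],[0.3,[0,0,0],[0,0,0]],[0.3,[0,0,0.5],[0,0,0]],[0.3,[0,0,1],[0,0,0]],[0.3,[0,0,2],[0,0,0]],[0.3,[0,0,3],[0,0,0]],[0.3,[0,0,3],[0,0,0]],[0.3,[-1,-3,0],[0,0,0]],[0.3,[-1,-3,0],[0,0,0]]]' 20; python3 -m crank '[[0.3,[-1,-4,0],[0,0,0]],[0.3,[-1,-4,0],[0,0,0]],[0.3,[-1,-4,0],[0,0,0]],[0.3,[-1,-4,0],[0,0,0]],[0.3,[-1,-4,0],[0,0,0]],[0.3,[0,0,0],[0,0,0]],[0.3,[0,0,0],[0,0,0]]]'
python3 - <<'E'
from h import *
for n in("scene","top")*2:
    c=viewer.camera(n); save(c,n+"_f.png")
    for t in"cup_mid cup hopper_mid hopper stopper_mid stopper stick_mid".split():
        for d in mark_of(t,c)[:3]:
            P=w(c,d["location"]); 
            if (P[1]>.1 or t[:3]=="sti") and P[0]>.4:print(n,t,round(d["conf"],2),np.round(P,3))
# knob (dark blob) height vs expected, from scene
c=viewer.camera("scene"); im=c["frame"].astype(int)
a,b=proj(c,[.646,.194,.237]),proj(c,[.646,.194,.211])
print("expected knob top/bottom px",a,b)
u,v=np.round((a+b)/2).astype(int)
m=(im.max(2)<70).astype(np.uint8); n_,l,s,ce=cv2.connectedComponentsWithStats(m)
k=l[v,u]; print("blob",k,s[k],ce[k])
E
```

```text
clock: 34.35
position: [0.6267, 0.1318, 0.3057]
ee_rot: [-0.032, 0.705, 0.032, 0.708]
ft_force: [-0.7, -1.5, -0.5]
grip_width: 0.698
clock: 34.93
position: [0.5754, -0.0725, 0.3046]
ee_rot: [-0.029, 0.706, 0.029, 0.707]
ft_force: [0.4, 0.6, -0.1]
grip_width: 0.703
scene cup_mid 0.83 [0.645 0.196 0.044]
scene cup 0.86 [0.651 0.193 0.014]
scene cup 0.31 [ 0.647  0.192 -0.004]
scene hopper_mid 0.88 [0.648 0.198 0.149]
scene hopper 0.97 [0.645 0.193 0.1  ]
scene hopper 0.52 [0.645 0.192 0.172]
scene stopper_mid 0.56 [0.646 0.195 0.171]
scene stopper 0.48 [0.649 0.191 0.172]
scene stick_mid 0.96 [ 0.433 -0.004  0.005]
top cup_mid 0.58 [0.646 0.195 0.043]
top cup 0.6 [0.645 0.194 0.106]
top cup 0.48 [0.646 0.195 0.012]
top hopper_mid 0.72 [0.646 0.191 0.15 ]
top hopper 0.93 [0.644 0.196 0.098]
top stopper_mid 0.64 [0.648 0.193 0.166]
top stopper_mid 0.31 [0.647 0.196 0.105]
top stopper 0.56 [0.645 0.195 0.106]
top stick_mid 0.6 [ 0.443  0.281 -0.001]
scene cup_mid 0.91 [0.648 0.2   0.044]
scene cup 0.57 [0.652 0.194 0.014]
scene hopper_mid 0.89 [0.649 0.195 0.151]
scene hopper 0.89 [0.642 0.191 0.097]
scene stopper_mid 0.61 [0.645 0.19  0.173]
scene stopper_mid 0.48 [0.445 0.286 0.001]
scene stick_mid 0.93 [ 0.435 -0.002  0.004]
scene stick_mid 0.57 [0.645 0.194 0.145]
scene stick_mid 0.2 [0.651 0.193 0.015]
top cup_mid 0.59 [0.646 0.196 0.041]
top cup_mid 0.18 [0.646 0.194 0.15 ]
top cup 0.73 [0.644 0.192 0.095]
top cup 0.64 [0.65  0.194 0.009]
top hopper_mid 0.64 [0.646 0.193 0.149]
top hopper 0.78 [0.644 0.197 0.099]
top hopper 0.27 [0.649 0.194 0.146]
top stopper_mid 0.7 [0.645 0.194 0.169]
top stopper_mid 0.37 [ 0.646  0.192 -0.002]
top stopper 0.46 [0.645 0.195 0.107]
expected knob top/bottom px [401.35232291 147.1701914 ] [399.68342541 157.03232707]
blob 16 [396 147  10  12 103] [400.70873786 152.41747573]
```

```bash
python3 -c "
from workcell import manip; print(manip.hand_in())"
```

```text
the job is handed in; nothing more can be done
None
```

I did the job in the order asked and handed it in at about 35 s on the robot's clock, with the gripper clear of everything.

- **Cup:** I pushed it with the held stick until the force rose from about 2.5 N to 7 N with no further travel. The last readings put it at about (0.646, 0.196), under the collar's axis.
- **Stick:** It lies flat on the bench at about its old place. The scene camera reads its centre at z ≈ 5 mm. The top camera missed it in the last pictures and reported something else (0.28 m away in y) instead.
- **Hopper:** I lowered it under force watch until it was stiff at about 10 N with almost no sideways force, then released it there. Its centre reads z ≈ 0.150, as it should be when seated. The green look-alike was left alone.
- **Stopper:** I lowered it the same way to about 10 N, then released it. Its centre reads z ≈ 0.170 (0.166–0.173) against 0.172 expected. The knob shows at pixel (400.7, 152.4), where (400.5, 152.1) was predicted for upright and seated.

The 12-picture viewing limit was used up before the stopper went in, so its seating and the final state are confirmed only by measurement, not by eye. I did not re-check the bystanders at the end. I touched none of them on purpose.

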